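Dispense the round sweets by the lever and ease the lid shut

TASK

Serve the round sweets: press the lever pad of the narrow dispenser that holds the balls all the way down with the fingertips, and keep it down until all four balls have rolled out into its catch tray. Then let the lever come up slowly under your fingers so that the lid settles shut without slamming, and take the hand away. Work the lid by its lever only, and leave the sweets, the other dispenser and the goods on the counter alone.

Things in the scene. Friction and masses are not known exactly. Their poses are not given: they have to be found in the camera images.
- ball_bin: Narrow sweet dispenser, the one holding four round brown balls, chute 38 mm wide inside. Fixed; origin centre of underside, +x from lever end to tray. Clear-sided hopper, open on top, x -125 to +85 mm, 46 mm wide outside, 180 high; slanting steel lid over its front mouth. Open steel catch tray ahead: centre x +140, inside 117 x 92 mm, floor 16 mm above the counter, walls 46 high.
- ball_bin_lever (a joint): angle of this dispenser's lever, a steel rocker along the hopper's -y side, pivoted 60 mm behind the origin, 105 mm up, with a black press pad on its rear end. 0 = pad up, rest (lid shut); grows as the pad is pressed down, to a stop at 0.288 rad. The pad then has sunk about 45 mm. The pad centre is 155 mm behind the pivot. Pressing takes about 2 to 6 N; let go, it springs up at once.
- ball_bin_pad (a point): centre of the upper face of that lever's press pad, 45 mm long (x) by 42 mm wide, 8 mm thick; level at rest, 119 mm above the counter, 36 mm to the -y side of the dispenser's middle line and 215 mm behind its origin. Nothing stands over it; the hopper's rear wall (175 mm high) is 67 mm ahead of the pad's near edge. Its z axis is normal to the pad.
- ball_bin_lid (a joint): angle of the steel lid hinged along its top edge at the hopper's front: 0 = shut, 1.15 rad = fully open (about level). It is linked to the lever and turns 4 times as far and as fast; its own weight, 250 g, and a spring shut it, with a slam if the lever is let go or let up fast.
- ball_bin_panel: the steel lid plate of the ball dispenser, 90 x 44 x 4 mm, origin at its hinge (155 mm up, 30 mm ahead of the dispenser's origin), worked by the lever only.
- cube_bin: Wide sweet dispenser, the one holding small cubes, chute 84 mm wide inside; not to be worked. Fixed; origin centre of underside, +x from lever end to tray. Clear-sided hopper, open on top, x -125 to +85 mm, 92 mm wide outside, 180 high; slanting steel lid over its front mouth. Open steel catch tray ahead: centre x +140, inside 117 x 126 mm, floor 16 mm above the counter, walls 46 high.
- cube_bin_lever (a joint): angle of this dispenser's lever, a steel rocker along the hopper's -y side, pivoted 60 mm behind the origin, 105 mm up, with a black press pad on its rear end. 0 = pad up, rest (lid shut); grows as the pad is pressed down, to a stop at 0.288 rad. The pad then has sunk about 45 mm. The pad centre is 155 mm behind the pivot. Pressing takes about 2 to 6 N; let go, it springs up at once.
- cube_bin_pad (a point): centre of the upper face of that lever's press pad, 45 mm long (x) by 42 mm wide, 8 mm thick; level at rest, 119 mm above the counter, 59 mm to the -y side of the dispenser's middle line and 215 mm behind its origin. Nothing stands over it; the hopper's rear wall (175 mm high) is 67 mm ahead of the pad's near edge. Its z axis is normal to the pad.
- cube_bin_lid (a joint): angle of the steel lid hinged along its top edge at the hopper's front: 0 = shut, 1.15 rad = fully open (about level). It is linked to the lever and turns 4 times as far and as fast; its own weight, 250 g, and a spring shut it, with a slam if the lever is let go or let up fast.
- ball0: round brown hard sweet, a ball 32 mm across, about 22 g, lying behind the lid in the chute of the ball dispenser, which slopes 12 degrees to the lid; it rolls out by itself in about a second when the lid is open. Origin at its underside as built, turns with it.
- ball0_center (a point): centre of that ball.
- ball1: round brown hard sweet, a ball 32 mm across, about 22 g, lying behind the lid in the chute of the ball dispenser, which slopes 12 degrees to the lid; it rolls out by itself in about a second when the lid is open. Origin at its underside as built, turns with it.
- ball1_center (a point): centre of that ball.
- ball2: round brown hard sweet, a ball 32 mm across, about 22 g, lying behind the lid in the chute of the ball dispenser, which slopes 12 degrees to the lid; it rolls out by itself in about a second when the lid is open. Origin at its underside as built, turns with it.
- ball2_center (a point): centre of that ball.
- ball3: round brown hard sweet, a ball 32 mm across, about 22 g, lying behind the lid in the chute of the ball dispenser, which slopes 12 degrees to the lid; it rolls out by itself in about a second when the lid is open. Origin at its underside as built, turns with it.
- ball3_center (a point): centre of that ball.
- jar: loose goods, to be left alone: small amber jar, steel cap, 58 mm across, 95 mm high; origin centre of its underside.
- biscuit_carton: loose goods, to be left alone: brown carton 60 x 100 x 45 mm high; origin centre of its underside.
- can: loose goods, to be left alone: drinks can, 60 mm across, 100 mm high; origin centre of its underside.
- cup: loose goods, to be left alone: white plastic cup, 76 mm across, 85 mm high; origin centre of its underside.
- gum_box: loose goods, to be left alone: blue box 50 x 75 x 30 mm high; origin centre of its underside.
- spread_jar: loose goods, to be left alone: clear jar, 68 mm across, 85 mm high; origin centre of its underside.
- bar_carton: loose goods, to be left alone: orange carton 70 x 110 x 50 mm high; origin centre of its underside.

How it is judged:
By the outcome, as a careful person would: the job done as asked, in the order asked, and still so for the second after the job is handed in, with the robot touching nothing.
It also fails if it takes over 43 s, if anything falls off the work surface, if the arm or the gripper's body presses on something with over 40 N, if the wrist force passes 120 N, or if a joint passes its speed limit or range.

ROBOT

A 7-joint arm with a two-finger parallel gripper is mounted at the origin on the work surface. World frame = base frame: x ahead of the robot, y to its left, z up, the work surface at z = 0. Lengths are in m, angles in rad, forces in N, time in s.
With the tool pointing down it reaches from about 0.425 to 0.875 m from the base axis. Payload 4.7 kg.
Tool frame: the origin (TCP) lies between the finger pads; the fingertips stand 14 mm ahead of it and the grasp point (between the pads) lies 5 mm behind it; z points along the fingers, y is the line along which they close (so a half turn about z gives the same grasp; the last joint's range is limited). The gripper opens to 87 mm and grips with 3 to 60 N. Pads are 19 mm wide; open, the fingers measure 117 mm over their backs; the gripper's body (75 mm by 190 mm) begins 51 mm behind the grasp point.
Start: joints at [1.158, 0.321, -0.07, 1.45, 0.023, 1.371, -0.057], TCP at [0.269, -0.592, 0.237] pointing down, gripper open.
Joint ranges: [-2.86, 2.86], [-0.3, 2.09], [-1.38, 1.24], [0.06, 2.45], [-1.56, 4.7], [0.09, 2.05], [-2.69, 2.69]. Speed limits (rad/s): [2.57, 2.57, 3.14, 3.14, 3.14, 3.14, 3.14].

INTERFACE

Orientations are given as a rotation vector (axis times angle).
In Python, from bench import ctrl gives the robot as it stands.
- The arm moves only by the shell command python3 -m inch 'ROWS' [OPENING] [FORCE]. ROWS is JSON, a list of rows, each a list of 6 numbers: the shift along the world's x, y, z in mm, then the turn, a rotation vector about the world's x, y, z in degrees. In form: [[tx, ty, tz, rx, ry, rz], ...]. A call has 1 to 20 rows; each row is the pose to reach, as a shift and turn from the pose commanded when the call began; what a row does not reach only later rows make up. A row lasts 1/8 s, in which the tool goes at most 62.5 mm and 10.7 degrees, less where a joint would pass 70% of its speed; a pose out of reach is approached as far as the arm can. A call with a gripper value outside its range is refused whole. OPENING is the finger opening in mm, from 0 to 87, set as the call begins (- or left out, the last holds). The fingers move at their own pace and stop on an object; FORCE is the grip in N (left out, the last holds). Time passes only in rows, so rows that repeat a pose let the fingers close. It gives the time, the measured TCP pose, the force, the opening and the grip force at its end, in the units of the state.
- ctrl.get_state(): the state, without advancing time (a new reading comes with each control period).
- ctrl.get_image(name): name is "side" or "top" or "wrist"; returns (picture, depth): 400x640x3 uint8, red, green, blue; 400x640 float32, m along the optical axis (not along the pixel's ray), 0 where there is no reading.
- ctrl.camera_params(name): a dict with "mtx" (3x3 intrinsics, pixels), "T" (4x4, takes a point from camera to world coordinates). Camera axes: x right, y down, z forward; pixel columns grow to the right and rows downward; lengths in m; the calibration is good to about 2 mm. A picture is of the moment at which its call begins: read the wrist's pose just before it. camera_params takes no time and is no camera call; for the wrist camera it gives the pose at the moment of the call.
- ctrl.close_job(): hands the job in; it is judged then, once.
The state is a dict: "time": time; "joint_positions": joint angles; "qd": joint speeds; "joint_torque": joint torques, N m; "position": TCP position; "tool_rot": TCP orientation; "ft_force": force on the tool from outside, world axes, zero at the start; "torque": the same for the moment, N m; "grip_width": opening from 0.0 (shut) to 1.0 (fully open); "grip_force": force on a finger pad.
Only numpy, scipy, OpenCV 4.12 (cv2) and the standard library are available. Lean on these libraries where they do the work, as an engineer would, in place of code of your own. Each camera call takes 0.05 s, during which the arm holds its last target. There are 200 camera calls.

## Working session

There is one attempt and no reset: what is moved stays moved. The work goes in short steps, Python scripts to look and compute and a shell command to move; the robot and the scene stay as the last step left them, time stands still between calls to the robot, and variables do not carry over. Pictures are saved under pics/ and viewed, at most 10 in all, crops included, and the job is handed in when it is done.

```bash
mkdir -p pics; python3 - <<'E'
from bench import ctrl
import cv2,numpy as np
for n in("top","side"):
    im,d=ctrl.get_image(n);p=ctrl.camera_params(n)
    cv2.imwrite(f"pics/{n}1.png",im[:,:,::-1]);np.savez(f"{n}1.npz",im=im,d=d,**p)
s=ctrl.get_state();print(s["time"],s["position"],s["tool_rot"],s["ft_force"])
E
```

```text
0.1 [ 0.26886057 -0.5912747   0.23559403] [-3.06869338e+00 -6.65086732e-01  7.09664688e-04] [ 0.23731007 -0.38404162 -0.16828174]
```

View pics/top1.png

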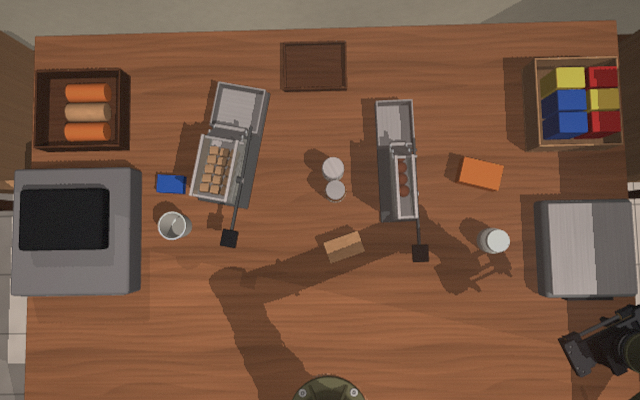

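View pics/side1.png

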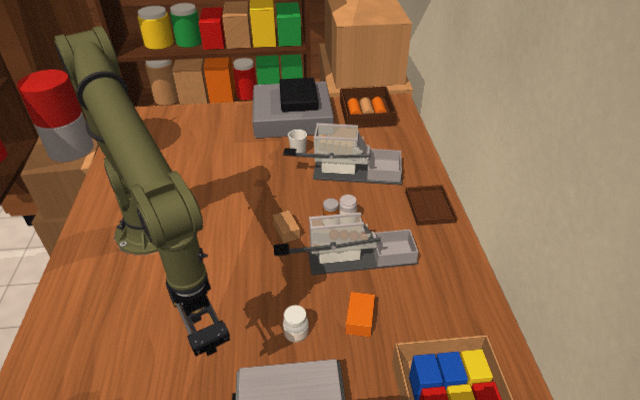

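The top view shows the ball dispenser on the right: pad at about (420,253), balls at (404,177), tray at (395,120). The cube dispenser is on the left, with its pad at (229,238). The loose goods stand clear of the ball pad; the nearest are the white jar (495,240) and the carton (343,246).

```bash
python3 - <<'E'
import numpy as np,cv2
def load(n):
    z=np.load(n+"1.npz");im,d,K,T=z["im"],z["d"],z["mtx"],z["T"]
    v,u=np.mgrid[:400,:640];P=np.stack([(u-K[0,2])/K[0,0]*d,(v-K[1,2])/K[1,1]*d,d],-1)
    return im,d,P@T[:3,:3].T+T[:3,3]
im,d,W=load("top")
def reg(u0,u1,v0,v1,f):
    w=W[v0:v1,u0:u1].reshape(-1,3);c=im[v0:v1,u0:u1].reshape(-1,3).astype(int)
    return w[f(w,c)]
p=reg(405,438,238,268,lambda w,c:(w[:,2]>.10)&(w[:,2]<.14)&(c.max(1)<60))
print("pad",len(p),np.median(p,0),p.min(0),p.max(0)); 
r=cv2.minAreaRect((p[:,:2]*1000).astype(np.float32));print(r)
# tray floor
t=reg(370,420,95,145,lambda w,c:(w[:,2]>.008)&(w[:,2]<.055))
r=cv2.minAreaRect((t[:,:2]*1000).astype(np.float32));print("tray",len(t),r)
h=reg(370,425,90,225,lambda w,c:(w[:,2]>.16)&(w[:,2]<.19))
r=cv2.minAreaRect((h[:,:2]*1000).astype(np.float32));print("hopper top",len(h),r,h.mean(0))
im,d,W=load("side")
p=reg(265,295,240,258,lambda w,c:(w[:,2]>.09)&(w[:,2]<.14)&(c.max(1)<60))
print("side pad",len(p),np.median(p,0),p.min(0),p.max(0))
E
```

```text
pad 267 [ 0.44709611 -0.24111068  0.11846126] [ 0.42400583 -0.26173476  0.10219084] [ 0.48282588 -0.22229637  0.12454491]
((453.3508605957031, -241.86688232421875), (39.30495071411133, 58.81395721435547), 88.93099975585938)
tray 1422 ((799.7416381835938, -207.1307373046875), (124.77983093261719, 119.32112121582031), 1.4600075483322144)
hopper top 499 ((613.1253662109375, -206.85537719726562), (158.5807342529297, 57.273529052734375), 1.360457420349121) [ 0.60937048 -0.20373494  0.17678274]
side pad 188 [ 0.44754467 -0.24479805  0.11751801] [ 0.42314048 -0.26679695  0.10050909] [ 0.4823169  -0.2202563   0.12355932]
```

```bash
python3 -m inch '[[25,50,0,0,0,-4],[50,100,0,0,0,-8],[75,150,0,0,0,-12],[100,200,0,0,0,-16],[125,250,0,0,0,-20],[150,300,0,0,0,-21],[176,349,-20,0,0,-21],[176,349,-60,0,0,-21],[176,349,-60,0,0,-21],[176,349,-60,0,0,-21],[176,349,-60,0,0,-21]]' 0 20
python3 - <<'E'
from bench import ctrl
import cv2,numpy as np
im,d=ctrl.get_image("side");im2,d2=ctrl.get_image("top")
a=cv2.resize(im[150:300,200:440],None,fx=2.5,fy=2.5);b=cv2.resize(im2[80:300,340:450],None,fx=1.7,fy=1.7045)
b=b[:375] if b.shape[0]>=375 else b
h=min(a.shape[0],b.shape[0]);cv2.imwrite("pics/2.png",np.hstack([a[:h],b[:h]])[:,:,::-1])
s=ctrl.get_state();print(s["time"],s["position"],s["tool_rot"],s["ft_force"],s["grip_width"])
E
```

```text
time: 1.48
position: [0.4456, -0.244, 0.1782]
tool_rot: [3.139, 0.092, 0.003]
ft_force: [0.7, -0.7, 0.4]
grip_width: 0.008
grip_force: 0.0
1.575 [ 0.4455084  -0.24366997  0.17787169] [3.13892339e+00 9.26506729e-02 2.82365029e-03] [ 0.84145111 -0.1313802   0.27097165] 0.003038510510777654
```

View pics/2.png

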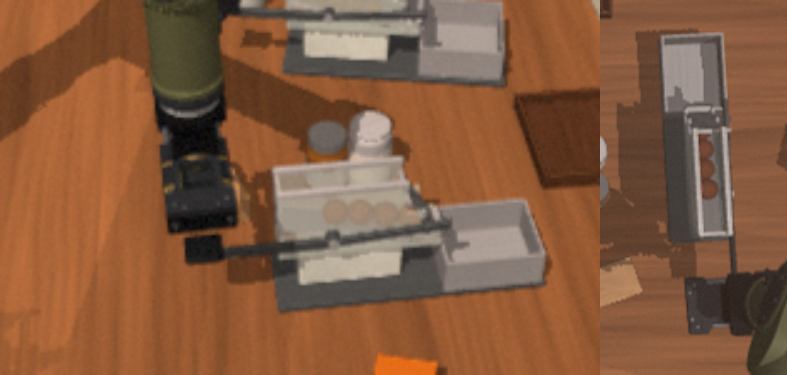

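The fingers stand just above the pad, at about (205,250) in the left crop. The lid is shut and the balls are inside at about (360,212). Next I press.

```bash
python3 -m inch '[[0,0,-15,0,0,0],[0,0,-30,0,0,0],[0,0,-38,0,0,0],[0,0,-42,0,0,0],[0,0,-46,0,0,0],[0,0,-50,0,0,0],[0,0,-54,0,0,0],[0,0,-58,0,0,0],[0,0,-62,0,0,0],[0,0,-66,0,0,0],[0,0,-70,0,0,0],[0,0,-74,0,0,0],[0,0,-78,0,0,0],[0,0,-82,0,0,0],[0,0,-82,0,0,0]]'
```

```text
time: 3.45
position: [0.4465, -0.2428, 0.0949]
tool_rot: [3.139, 0.095, 0.004]
ft_force: [0.5, 0.6, 4.6]
grip_width: 0.006
grip_force: 2.3
```

```bash
python3 -m inch '[[0,0,-2,0,0,0],[0,0,-3,0,0,0],[0,0,-4,0,0,0],[0,0,-4,0,0,0]]'; python3 -m inch '[[0,0,-1,0,0,0],[0,0,-2,0,0,0],[0,0,-2,0,0,0]]'
python3 - <<'E'
from bench import ctrl
import cv2,numpy as np
im,d=ctrl.get_image("side");im2,d2=ctrl.get_image("top")
a=cv2.resize(im[150:300,200:440],None,fx=2.5,fy=2.5);b=cv2.resize(im2[80:300,340:450],None,fx=1.7,fy=1.7045)
cv2.imwrite("pics/3.png",np.hstack([a,b[:375]])[:,:,::-1])
s=ctrl.get_state();print(s["time"],s["position"],s["ft_force"])
E
```

```text
time: 3.95
position: [0.4468, -0.2428, 0.0914]
tool_rot: [3.139, 0.095, 0.005]
ft_force: [1.6, 0.3, 5.0]
grip_width: 0.001
grip_force: 2.3
time: 4.32
position: [0.447, -0.2428, 0.0906]
tool_rot: [3.139, 0.095, 0.006]
ft_force: [-1.2, 3.2, 12.7]
grip_width: 0.005
grip_force: 6.2
4.425 [ 0.44706985 -0.24285691  0.09062889] [-0.92395384  3.20066764 11.69361072]
```

View pics/3.png

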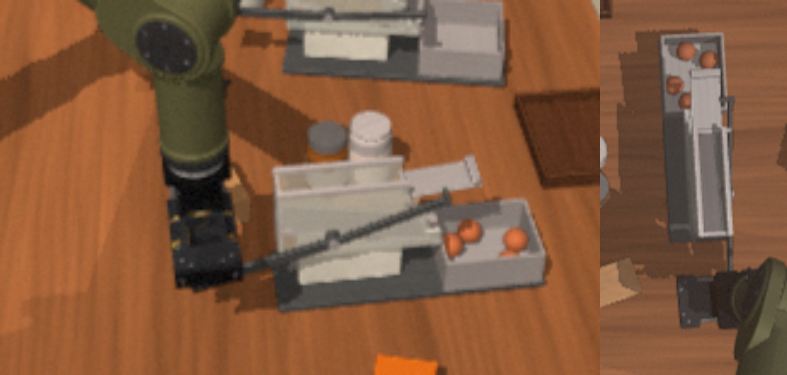

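All four balls are in the tray (left crop, about (450–515,225–255)), the chute is empty, and the lever is at its stop (force up to 12 N). I hold briefly so they settle and look again.

```bash
python3 -m inch '[[0,0,0,0,0,0],[0,0,0,0,0,0],[0,0,0,0,0,0],[0,0,0,0,0,0],[0,0,0,0,0,0],[0,0,0,0,0,0],[0,0,0,0,0,0],[0,0,0,0,0,0]]'
python3 - <<'E'
from bench import ctrl
import cv2,numpy as np
im,d=ctrl.get_image("side");im2,d2=ctrl.get_image("top")
a=cv2.resize(im[200:280,290:430],None,fx=4,fy=4);b=cv2.resize(im2[80:240,360:430],None,fx=2,fy=2)
cv2.imwrite("pics/4.png",np.hstack([a,b])[:,:,::-1])
E
```

```text
time: 5.42
position: [0.447, -0.2428, 0.0906]
tool_rot: [3.139, 0.095, 0.006]
ft_force: [-0.4, 2.4, 12.7]
grip_width: 0.006
grip_force: 6.2
```

View pics/4.png

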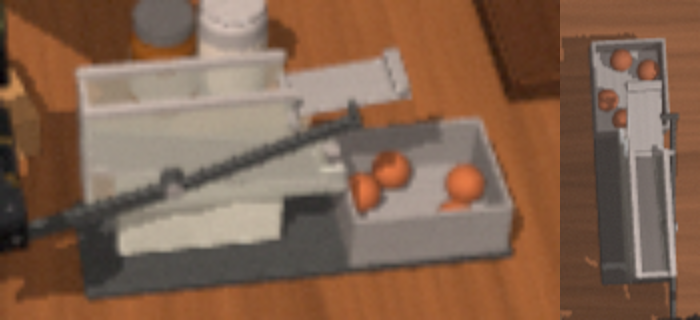

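The four balls lie at rest in the tray (390,170), (362,190), (465,183), (455,208), and the chute is empty. Now I let the lever up slowly.

```bash
python3 -m inch '[[0,0,1,0,0,0],[0,0,2,0,0,0],[0,0,3,0,0,0],[0,0,4,0,0,0],[0,0,5,0,0,0],[0,0,6,0,0,0],[0,0,7,0,0,0],[0,0,8,0,0,0],[0,0,9,0,0,0],[0,0,10,0,0,0],[0,0,11,0,0,0],[0,0,12,0,0,0],[0,0,13,0,0,0],[0,0,14,0,0,0],[0,0,15,0,0,0],[0,0,16,0,0,0],[0,0,17,0,0,0],[0,0,18,0,0,0],[0,0,19,0,0,0],[0,0,20,0,0,0]]'; python3 -m inch '[[0,0,0.8,0,0,0],[0,0,1.6,0,0,0],[0,0,2.4,0,0,0],[0,0,3.2,0,0,0],[0,0,4,0,0,0],[0,0,4.8,0,0,0],[0,0,5.6,0,0,0],[0,0,6.4,0,0,0],[0,0,7.2,0,0,0],[0,0,8,0,0,0],[0,0,8.6,0,0,0],[0,0,9.2,0,0,0],[0,0,9.8,0,0,0],[0,0,10.4,0,0,0],[0,0,11,0,0,0],[0,0,11.5,0,0,0],[0,0,12,0,0,0],[0,0,12.5,0,0,0],[0,0,13,0,0,0],[0,0,13.5,0,0,0]]'
```

```text
time: 8.02
position: [0.4447, -0.2428, 0.1085]
tool_rot: [3.14, 0.094, -0.001]
ft_force: [0.5, -1.1, 4.3]
grip_width: 0.004
grip_force: 2.1
time: 10.52
position: [0.4451, -0.2426, 0.1221]
tool_rot: [-3.14, -0.095, -0.0]
ft_force: [-2.6, -0.6, 4.4]
grip_width: 0.007
grip_force: 1.9
```

About 11 mm are left to the rest height. I do this at 4 mm/s, still in contact.

```bash
python3 -m inch '[[0,0,0.5,0,0,0],[0,0,1,0,0,0],[0,0,1.5,0,0,0],[0,0,2,0,0,0],[0,0,2.5,0,0,0],[0,0,3,0,0,0],[0,0,3.5,0,0,0],[0,0,4,0,0,0],[0,0,4.5,0,0,0],[0,0,5,0,0,0],[0,0,5.4,0,0,0],[0,0,5.8,0,0,0],[0,0,6.2,0,0,0],[0,0,6.6,0,0,0],[0,0,7,0,0,0],[0,0,7.4,0,0,0],[0,0,7.8,0,0,0],[0,0,8.2,0,0,0],[0,0,8.6,0,0,0],[0,0,9,0,0,0]]'; python3 -m inch '[[0,0,0.4,0,0,0],[0,0,0.8,0,0,0],[0,0,1.2,0,0,0],[0,0,1.6,0,0,0],[0,0,2,0,0,0],[0,0,2.4,0,0,0],[0,0,2.8,0,0,0],[0,0,3.2,0,0,0],[0,0,3.6,0,0,0],[0,0,4,0,0,0],[0,0,4.4,0,0,0],[0,0,4.8,0,0,0],[0,0,5.2,0,0,0],[0,0,5.6,0,0,0],[0,0,6,0,0,0]]'
```

```text
time: 13.02
position: [0.4454, -0.2427, 0.1312]
tool_rot: [3.14, 0.095, 0.001]
ft_force: [0.5, 0.1, 2.8]
grip_width: 0.005
grip_force: 1.4
time: 14.9
position: [0.4451, -0.2427, 0.1371]
tool_rot: [3.14, 0.095, -0.0]
ft_force: [0.9, 0.9, -0.3]
grip_width: 0.006
grip_force: 0.0
```

Contact has ended with force at zero and the tips above the rest height, so I take the hand up and back.

```bash
python3 -m inch '[[0,0,10,0,0,0],[0,0,30,0,0,0],[0,0,60,0,0,0],[0,0,90,0,0,0],[0,-50,100,0,0,0],[0,-100,100,0,0,0],[0,-150,100,0,0,0],[0,-200,100,0,0,0],[0,-200,100,0,0,0],[0,-200,100,0,0,0],[0,-200,100,0,0,0]]'
python3 - <<'E'
from bench import ctrl
import cv2,numpy as np
im,d=ctrl.get_image("side");im2,d2=ctrl.get_image("top")
a=cv2.resize(im[150:300,200:440],None,fx=2.5,fy=2.5);b=cv2.resize(im2[80:300,340:450],None,fx=1.7,fy=1.7045)
cv2.imwrite("pics/5.png",np.hstack([a,b[:375]])[:,:,::-1])
z=np.load("top1.npz");K,T=z["mtx"],z["T"]
v,u=np.mgrid[238:268,405:438];D=d2[238:268,405:438];P=np.stack([(u-K[0,2])/K[0,0]*D,(v-K[1,2])/K[1,1]*D,D],-1)@T[:3,:3].T+T[:3,3]
m=(im2[238:268,405:438].max(2)<60)&(P[...,2]>.06)&(P[...,2]<.14);print(m.sum(),np.median(P[m],0))
s=ctrl.get_state();print(s["time"],s["position"],s["ft_force"])
E
```

```text
time: 16.27
position: [0.4459, -0.4411, 0.2376]
tool_rot: [-3.14, -0.098, -0.001]
ft_force: [-0.1, -0.0, 0.3]
grip_width: 0.005
grip_force: 0.0
132 [ 0.4510638  -0.23938238  0.11828918]
16.375 [ 0.44573319 -0.4414217   0.23766072] [-0.30851228 -0.44357281 -0.77456272]
```

View pics/5.png

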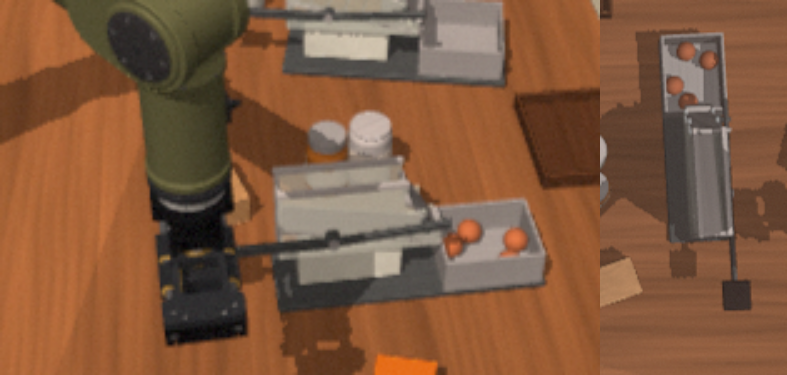

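The lever is back at rest (pad 118 mm up), the lid is shut, all four balls are in the tray at (450–515,230–255), and the hand is clear.

```bash
python3 -c "
from bench import ctrl
print(ctrl.close_job())"
```

```text
the job is handed in; nothing more can be done
None
```

I pressed the ball dispenser's lever to its stop until all four balls were in the tray, let it up slowly until the lid closed, moved the hand clear, and handed the job in at about 16 s.

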